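# Scrape polished brass rails off a bench shovel into the red-lined bin

## Robot

A 6-joint arm with a two-finger parallel gripper is mounted at the origin on the work surface. World frame = base frame: x ahead of the robot, y to its left, z up, the work surface at z = 0. Lengths are in m, angles in rad, forces in N, time in s.
With the tool pointing down it reaches from about 0.3 to 0.875 m from the base axis. Payload 6.4 kg.
Tool frame: the origin (TCP) lies midway between the tips of the shut fingers; the grasp point (between the pads) lies 19 mm behind it; x points along the fingers, y is the direction in which the jaws open and shut, and the axes are right-handed (so a half turn about x gives the same grasp; the last joint's range is limited). The gripper opens to 85 mm and grips with 20 to 120 N. Pads are 22 mm wide; open, the fingers measure 114 mm over their backs; the gripper's body (76 mm by 85 mm) begins 54 mm behind the grasp point. The pads swing forward as they close: fully open they stand 13 mm farther back than shut.
Start: joints at [-1.365, 0.181, 1.607, -0, 1.354, -0.206], TCP at [0.23, -0.527, 0.231] pointing down, gripper open.
Joint ranges: [-2.99, 2.99], [-0.89, 2.07], [0.3, 2.58], [-1.14, 4.28], [0, 2.63], [-3.12, 3.12]. Speed limits (rad/s): [2.57, 2.57, 3.01, 3.14, 3.14, 3.14].

## Interface

Orientations are given as a unit quaternion [x, y, z, w].
In Python, from workcell import observe, camera, hand_in gives the robot as it stands.
- The arm moves only by the tool move_arm, never from a script. Its arguments are lists of equal length, an entry for each row: "xyz": the shift along the tool's x, y, z in mm, a list of three; "twist": the turn, a rotation vector about the tool's x, y, z in degrees, a list of three; "hand": the finger opening in mm, from 0 to 85.4. In form: {"xyz": [[dx, dy, dz], ...], "twist": [[rx, ry, rz], ...], "hand": [hand, ...]}. A call has 1 to 12 rows; each row shifts and turns the pose as measured when the row begins, along the tool's axes as they then stand; what a row does not reach is not made up. A row lasts 1/8 s, in which the tool goes at most 62.5 mm and 10.7 degrees, less where a joint would pass 70% of its speed; a pose out of reach is approached as far as the arm can. A call is refused whole if a number of a shift passes 62.5 or a number of a turn 10.7, either way. A call with a gripper value outside its range is refused whole. The fingers move at their own pace and stop on an object; "squeeze" is the grip in N (left out, the last holds). Time passes only in rows, so rows that do not move let the fingers close. It gives the time, the measured TCP pose, the force and the opening at its end, in the units of the state.
- observe(): the state, without advancing time (a new reading comes with each control period).
- camera(name): name is "side" or "top" or "wrist"; returns a dict with "frame" (420x560x3 uint8, red, green, blue), "fx", "fy", "cx", "cy" (pixels), "R" (3x3) and "t" (3): a world point X has camera coordinates R X + t. Camera axes: x right, y down, z forward; pixel columns grow to the right and rows downward; lengths in m; the calibration is good to about 2 mm. A picture is of the moment at which its call begins. There is no depth.
- hand_in(): hands the job in, once; it reports no verdict.
The state is a dict: "clock": time; "joint_positions": joint angles; "qvel": joint speeds; "joint_torque": joint torques, N m; "tcp_pos": TCP position; "ee_rot": TCP orientation; "contact_force": force on the tool from outside, world axes, zero at the start; "moment": the same for the moment, N m; "gripper_width": finger opening in m.
Only numpy, scipy, OpenCV 4.12 (cv2) and the standard library are available. Lean on these libraries where they do the work, as an engineer would, in place of code of your own. Each camera call takes 0.05 s, during which the arm holds its last target. There are 200 camera calls.

## Task

Put the two polished brass rails lying on the rubber-faced hand shovel into the red-lined wooden bin, without touching the brass with your fingers. Carry them over on the shovel, lower it into the bin's scooped front until the blade rests lightly pressed on the low front rim behind the rails, and keep that light press while you draw the shovel back, so that the sides of the scoop scrape both rails off: do not force it, and do not tip or drop them in. Then lay the empty shovel flat on the bench, clear of the bins, let go, and leave everything else as it was.

Things in the scene. Friction and masses are not known exactly. Their poses are not given: they have to be found in the camera images.
- shovel_grip (a point): Grip point: centre of the wooden handle of the flat hand shovel. Axes: x from handle to blade nose, y across the blade, z up. Handle: straight bar along x, 22 mm wide (y), 26 mm high, from 40 mm behind to 34 mm ahead of this point, which is 36 mm above the blade's underside. The loaded shovel is nose-heavy: grip hard (100 N); it may still sag a little in the fingers.
- shovel_blade (a point): Centre of the top face of the shovel's flat blade, 105 mm ahead of shovel_grip and 32 mm lower; same axes. Blade 110 mm long (x), 84 mm wide (y), 4 mm thick: nose edge 55 mm ahead of this point, rear edge 55 mm behind it with an 18 mm high upstand. Its top is grippy rubber (friction about 1): rails stay on it below some 35 degrees of slope.
- shovel: The shovel's own frame: origin at the centre of the underside of the blade, x to the nose, z up. Mass 0.27 kg, balance point about 20 mm behind the blade's centre. It starts lying level on the bench on its blade and rests that way by itself when set down.
- rail_a_mid (a point): Centre of the first polished brass rail: bar 140 mm long (its y), 22 mm wide (x), 14 mm high (z), about 0.09 kg. It starts lying flat across the blade, overhanging it by about 28 mm on each side, its centre about 6 mm ahead (shovel x) of the blade's centre.
- rail_b_mid (a point): Centre of the second, identical brass rail, lying the same way on the blade, its centre about 38 mm ahead of the blade's centre (near the nose).
- red_bin: Target: open-topped wooden bin, empty, floor lined in red, fixed. Origin: centre of its underside; x from its scooped front to its back wall (front faces the robot at yaw 0). Outside 170 mm deep (x), 200 wide (y), 85 high; walls 9 mm; floor 10 mm above the bench. Rigid. For the scoop see red_bin_rim.
- red_bin_rim (a point): Middle of the low front rim of the red-lined bin, on the top of the wall (9 mm thick), 28 mm above the bench and 80.5 mm before the bin's centre; axes of the bin. The front is cut away here: a scoop 96 mm wide at the rim, widening evenly to 160 mm at the top edge (85 mm). The 84 mm blade fits in it; the 140 mm rails are stopped by its two sides while the blade lies low on the rim.
- grey_bin: The other bin, same shape, size, origin and axes, also fixed; floor lined in dark grey, three steel bars in it. Not to be used. The two bins stand left and right of the shovel, either way round.
- rail_a: The first brass rail's own frame: origin at the centre of its underside.
- rail_b: The second brass rail's own frame: origin at the centre of its underside.
- jar: Bystander: open glass jar, 68 mm across, 85 mm high, on the bench beyond the shovel. Origin: centre of its underside.
- burner: Bystander: brass burner, 84 mm across, 60 mm high. Origin: centre of its underside.
- lamp_tube: Bystander: smoke-dark lamp tube on a brass foot, 72 mm across, 132 mm high. Origin: centre of its underside.
- thread_ring: Bystander: brass ring lying flat, 64 mm across, 16 mm high, between the shovel's handle and the left side. Origin: centre of its underside.
- pliers: Bystander: pliers with red handles lying flat, 170 mm long, 15 mm high, to the right of the shovel's handle. Origin: on the bench, near the pivot; x to the jaws.
- screwdriver: Bystander: blue-handled screwdriver, 170 mm long, lying far right. Origin: below its middle.
- brush: Bystander: bench brush, 180 mm long, lying far left. Origin: below its middle.
There are look-alikes about, which are no part of the job. Of the things like the shovel, leave any that is purple; of the rest the larger one is meant. What is shaped like the rail_a but green is not meant.

How it is judged:
By the outcome, as a careful person would: the job done as asked, in the order asked, and still so for the second after the job is handed in, with the robot touching nothing.
It also fails if it takes over 54 s, if anything falls off the work surface, if the arm or the gripper's body presses on something with over 40 N, if the wrist force passes 120 N, or if a joint passes its speed limit or range.

## Working session

There is one attempt and no reset: what is moved stays moved. The work goes in short steps, Python scripts to look and compute and a tool call to move; the robot and the scene stay as the last step left them, time stands still between calls to the robot, and variables do not carry over. Pictures are saved under pics/ and viewed, about 8 in all and at most 12, crops included, and the job is handed in when it is done.

Besides the shell and the picture viewer there is one more tool, called after ">>>" by a JSON object that holds its "name" and its "arguments". move_arm: Moves the arm, as the interface text tells. Its arguments: {"type":"object","properties":{"xyz":{"type":"array","items":{"type":"array","items":{"type":"number"}}},"twist":{"type":"array","items":{"type":"array","items":{"type":"number"}}},"hand":{"type":"array","items":{"type":"number"}},"squeeze":{"type":"number"}},"required":["xyz","twist","hand"]}

```bash
mkdir -p pics; ls; cat > h.py <<'E'
import numpy as np, cv2
from workcell import observe, camera, hand_in
from scipy.spatial.transform import Rotation as Rn
def snap(n,f):
    c=camera(n); cv2.imwrite('pics/'+f+'.png',c['frame'][:,:,::-1]); np.savez('pics/'+f,**c); return c
def load(f): return np.load('pics/'+f+'.npz')
def px2w(c,u,v,z):
    d=np.array([(u-c['cx'])/c['fx'],(v-c['cy'])/c['fy'],1.]); R=c['R'];o=-R.T@c['t']; d=R.T@d
    return o+d*(z-o[2])/d[2]
def w2px(c,X):
    p=c['R']@np.array(X)+c['t']; return p[0]/p[2]*c['fx']+c['cx'],p[1]/p[2]*c['fy']+c['cy']
E
python3 - <<'E'
from h import *
import cv2
c=snap('top','top0'); s=snap('side','side0')
o=-c['R'].T@c['t'];print(o,c['R'],c['fx']);print(-s['R'].T@s['t'],s['R'])
print(observe())
E
```

```text
pics
[0.29345378 0.02338973 1.64801215] [[-0.01721481 -0.99982509  0.00730962]
 [-0.99359464  0.01629001 -0.11182275]
 [ 0.11168412 -0.00918781 -0.99370128]] 523.189027348553
[-0.28811072  0.71613465  1.14313905] [[-0.66043875 -0.75085105  0.00658468]
 [-0.54113016  0.46985477 -0.69743433]
 [ 0.52057545 -0.46417583 -0.71661845]]
{'clock': 0.1, 'joint_positions': array([-1.36531356e+00,  1.81497706e-01,  1.60788515e+00, -1.23722425e-06,
        1.35379054e+00, -2.06288127e-01]), 'qvel': array([-0.00232388, -0.00169727, -0.00310466, -0.00053652,  0.00042778,
        0.00118659]), 'joint_torque': array([ 1.46140078e-04, -4.45878875e+01, -3.52235198e+01, -3.78024433e-04,
        4.17680712e-03,  4.40714643e-05]), 'tcp_pos': array([ 0.23005484, -0.5264437 ,  0.23046788]), 'ee_rot': array([-0.6921725 , -0.14511558,  0.6921729 , -0.14399783]), 'contact_force': array([-0.16399316,  0.2771171 ,  0.45082306]), 'moment': array([-0.02459734, -0.0729226 ,  0.0042812 ]), 'gripper_width': 0.08528402708985168}
```

View pics/top0.png

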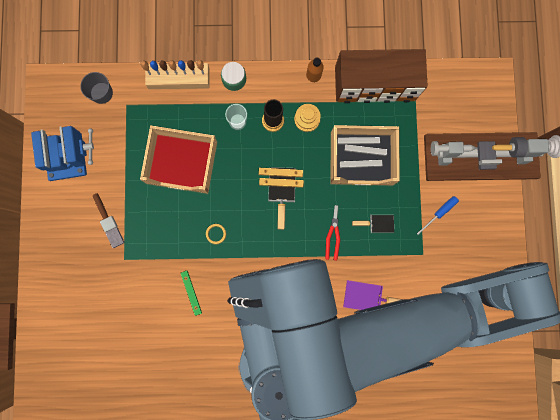

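View pics/side0.png

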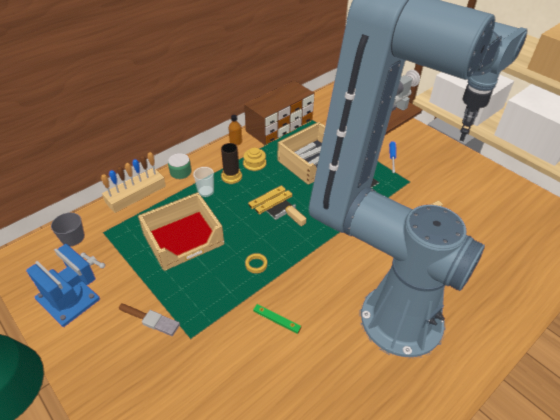

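Shovel-like things in the top view:
- (281,195): black blade with the two brass rails.
- (378,223): smaller, black blade.
- (365,295): purple.

The one at (281,195) fits, since it is the larger non-purple one and carries the rails. The green bar at (190,292) is a decoy. The red bin is at (179,160), and I'll confirm with a crop.

```bash
python3 - <<'E'
from h import *
f=load('top0')['frame'][:,:,::-1]
a=cv2.resize(f[120:205,130:225],None,fx=4,fy=4,interpolation=cv2.INTER_CUBIC)
b=cv2.resize(f[155:240,250:345],None,fx=4,fy=4,interpolation=cv2.INTER_CUBIC)
cv2.imwrite('pics/crop1.png',np.hstack([a,b]))
E
```

```text
(no output)
```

View pics/crop1.png

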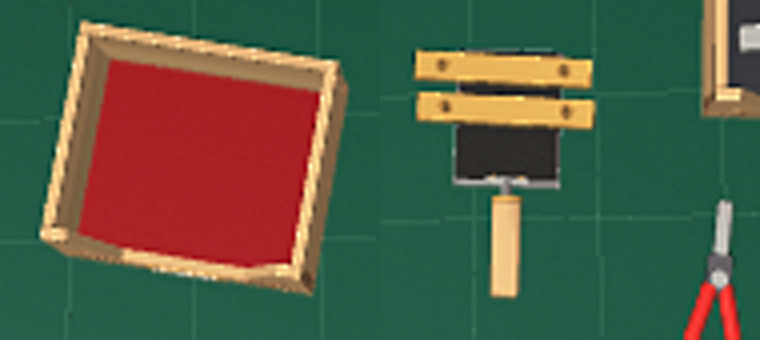

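```bash
python3 - <<'E'
from h import *
from scipy.optimize import least_squares
c=load('top0')
L=lambda u,v:(130+(u+.5)/4-.5,120+(v+.5)/4-.5)
S=lambda u,v:(250+(u-380+.5)/4-.5,155+(v+.5)/4-.5)
def fit(pts,pix,x0):
    pts=np.array(pts);pix=np.array(pix)
    def r(p):
        cs,sn=np.cos(p[2]),np.sin(p[2])
        W=np.c_[p[0]+cs*pts[:,0]-sn*pts[:,1],p[1]+sn*pts[:,0]+cs*pts[:,1],pts[:,2]]
        return np.ravel([np.array(w2px(c,w))-q for w,q in zip(W,pix)])
    s=least_squares(r,x0); print(s.x,np.degrees(s.x[2]),np.round(s.fun,1)); return s.x
b=fit([(.085,.1,.085),(.085,-.1,.085),(-.085,.1,.085),(-.085,-.1,.085)],[L(82,22),L(341,63),L(42,236),L(306,280)],[.5,.3,0])
s=fit([(.034,0,.049),(-.04,0,.049),(.05,.042,.022),(.05,-.042,.022),(.143,.07,.018),(.143,-.07,.018),(.111,.07,.018),(.111,-.07,.018)],
 [S(507,196),S(504,297),S(454,182),S(560,184),S(415,67),S(593,72),S(417,107),S(595,113)],[.4,0,0])
for p in [L(82,22),L(42,236)]: print(px2w(c,*p,.085))
print('thread', px2w(c,216,234,.016),'jar',px2w(c,236,125,0),'pl',px2w(c,335,207,.01),px2w(c,338,258,.01),px2w(c,329,258,.01))
cs,sn=np.cos(b[2]),np.sin(b[2]); print('rim',b[:2]-.0805*np.array([cs,sn]))
E
```

```text
[ 0.63437185  0.28771123 -0.17394612] -9.966378333421245 [ 0.3 -0.1  0.1 -0.3  0.1  0.6 -0.6 -0.1]
[ 0.45378408 -0.02298474 -0.03182613] -1.8235030888835326 [-0.3  1.1  0.1 -0.2 -0.6  0.4 -0.3  0.3  0.7 -0.   0.5 -0.6  0.  -0.
 -0.1 -0.9]
[0.73494702 0.37251179 0.085     ]
[0.56971199 0.40126302 0.085     ]
thread [0.40303984 0.17979095 0.016     ] jar [0.75517148 0.11487923 0.        ] pl [ 0.48244997 -0.19525935  0.01      ] [ 0.3220848  -0.19966125  0.01      ] [ 0.32256472 -0.17155155  0.01      ]
rim [0.55508664 0.30164339]
```

```bash
cat >> h.py <<'E'
def plan(p,yaw,n,pitch=0):
    """tool down, tool y along +-shovel y; pitch>0 raises nose; rows from current pose to p"""
    s=observe(); R0=Rn.from_quat(s['ee_rot']); best=None
    for k in (1,-1):
        Y=np.array([0,k,0.]);X=np.array([0,0,-1.]);M=np.c_[X,Y,np.cross(X,Y)]
        T=Rn.from_euler('z',yaw)*Rn.from_euler('y',-pitch)*Rn.from_matrix(M)
        d=(R0.inv()*T).as_rotvec()
        if best is None or np.linalg.norm(d)<np.linalg.norm(best): best=d
    dp=np.array(p)-s['tcp_pos']
    for i in range(n):
        R=R0*Rn.from_rotvec(best*i/n); print(np.round(R.inv().apply(dp/n)*1000,1).tolist(),np.round(np.degrees(best/n),2).tolist())
    print('tcp',s['tcp_pos'].round(4),'tilt X',R0.apply([1,0,0]).round(4),'Y',R0.apply([0,1,0]).round(4),'F',s['contact_force'].round(2),'M',s['moment'].round(2),'w',s['gripper_width'],'t',s['clock'],'q',s['joint_positions'].round(2))
E
python3 - <<'E'
from h import *
plan([.462,-.023,.20],-.032,12)
E
```

```text
[2.6, -30.7, -34.5] [2.12, 0.0, 0.01]
[2.6, -32.0, -33.3] [2.12, 0.0, 0.01]
[2.6, -33.2, -32.1] [2.12, 0.0, 0.01]
[2.6, -34.3, -30.9] [2.12, 0.0, 0.01]
[2.6, -35.5, -29.6] [2.12, 0.0, 0.01]
[2.6, -36.5, -28.3] [2.12, 0.0, 0.01]
[2.6, -37.5, -26.9] [2.12, 0.0, 0.01]
[2.6, -38.5, -25.5] [2.12, 0.0, 0.01]
[2.6, -39.4, -24.1] [2.12, 0.0, 0.01]
[2.6, -40.3, -22.6] [2.12, 0.0, 0.01]
[2.6, -41.1, -21.1] [2.12, 0.0, 0.01]
[2.5, -41.9, -19.5] [2.12, 0.0, 0.01]
tcp [ 0.2301 -0.5264  0.2305] tilt X [-3.0e-04  1.5e-03 -1.0e+00] Y [ 0.4002 -0.9164 -0.0015] F [-0.16  0.28  0.45] M [-0.02 -0.07  0.  ] w 0.08528402708985168 t 0.1 q [-1.37  0.18  1.61 -0.    1.35 -0.21]
```

>>> {"name": "move_arm", "arguments": {"xyz": [[2.6,-30.7,-34.5],[2.6,-32,-33.3],[2.6,-33.2,-32.1],[2.6,-34.3,-30.9],[2.6,-35.5,-29.6],[2.6,-36.5,-28.3],[2.6,-37.5,-26.9],[2.6,-38.5,-25.5],[2.6,-39.4,-24.1],[2.6,-40.3,-22.6],[2.6,-41.1,-21.1],[2.5,-41.9,-19.5]], "twist": [[2.1,0,0],[2.1,0,0],[2.1,0,0],[2.1,0,0],[2.1,0,0],[2.1,0,0],[2.1,0,0],[2.1,0,0],[2.1,0,0],[2.1,0,0],[2.1,0,0],[2.1,0,0]], "hand": [85,85,85,85,85,85,85,85,85,85,85,85]}}

```text
clock: 1.6
tcp_pos: [0.4688, -0.0095, 0.1966]
ee_rot: [-0.706, 0.016, 0.708, 0.019]
contact_force: [1.2, -0.2, 1.2]
gripper_width: 0.085
```

```bash
python3 - <<'E'
from h import *
plan([.462,-.023,.14],-.032,4)
c=snap('wrist','w1')
for n,p in dict(front=(.034,0,.049),back=(-.04,0,.049)).items(): print(n, w2px(c,[.4538+p[0],-.023-.032*p[0],p[2]]))
E
```

```text
[14.1, 3.5, 1.5] [-0.26, 0.03, 0.07]
[14.1, 3.5, 1.5] [-0.26, 0.03, 0.07]
[14.1, 3.5, 1.6] [-0.26, 0.03, 0.07]
[14.1, 3.4, 1.6] [-0.26, 0.03, 0.07]
tcp [ 0.4688 -0.0095  0.1966] tilt X [-0.0017  0.0051 -1.    ] Y [-0.0499 -0.9987 -0.005 ] F [ 1.23 -0.16  1.18] M [-0.04 -0.05  0.  ] w 0.08499500471391548 t 1.6 q [-0.28 -0.02  1.9   0.    1.27  1.34]
front (np.float64(292.3986366853498), np.float64(166.60132977312577))
back (np.float64(292.62644465091154), np.float64(249.06034014950373))
```

View pics/w1.png

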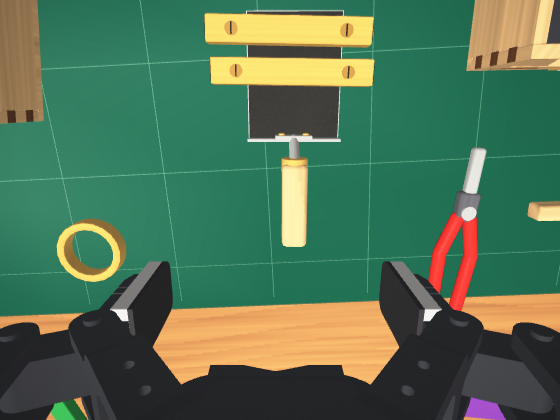

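The wrist view shows the handle from (294,166) to (293,247). That is within about 2 px of the fit, so the grip pose holds. Next I descend.

>>> {"name": "move_arm", "arguments": {"xyz": [[14,4,1.5],[14,4,1.5],[14,3.5,1.5],[14,3.5,1.5],[18,0,0],[18,0,0],[18,0,0],[18,0,0]], "twist": [[-0.3,0,0],[-0.3,0,0],[-0.3,0,0],[-0.3,0,0],[0,0,0],[0,0,0],[0,0,0],[0,0,0]], "hand": [85,85,85,85,85,85,85,85]}}

```text
clock: 2.65
tcp_pos: [0.4598, -0.024, 0.0591]
ee_rot: [-0.706, 0.008, 0.708, 0.014]
contact_force: [-0.2, -0.2, 0.1]
gripper_width: 0.0852
```

```bash
python3 - <<'E'
from h import *
plan([.461,-.0242,.017],-.032,4)
E
```

```text
[10.5, 0.1, -0.3] [0.0, 0.05, 0.11]
[10.5, 0.1, -0.3] [0.0, 0.05, 0.11]
[10.5, 0.1, -0.3] [0.0, 0.05, 0.11]
[10.5, 0.1, -0.3] [0.0, 0.05, 0.11]
tcp [ 0.4598 -0.024   0.0591] tilt X [-0.0035  0.0081 -1.    ] Y [-0.0318 -0.9995 -0.008 ] F [-0.17 -0.15  0.07] M [-0.01  0.02  0.02] w 0.08517114231969838 t 2.65 q [-0.32  0.17  2.01  0.01  0.96  1.28]
```

>>> {"name": "move_arm", "arguments": {"xyz": [[11,0,-0.3],[11,0,-0.3],[11,0,-0.3],[11,0,-0.3],[0,0,0]], "twist": [[0,0.1,0.1],[0,0.1,0.1],[0,0.1,0.1],[0,0.1,0.1],[0,0,0]], "hand": [85,85,85,85,85]}}

```text
clock: 3.28
tcp_pos: [0.4597, -0.025, 0.0109]
ee_rot: [0.707, -0.012, -0.707, -0.012]
contact_force: [0.2, 0.3, -0.3]
gripper_width: 0.085
```

```bash
python3 - <<'E'
from h import *
plan([.461,-.0242,.017],-.032,1)
E
```

```text
[-6.1, -0.8, -1.3] [-0.12, -0.08, 0.06]
tcp [ 0.4597 -0.025   0.0109] tilt X [ 0.0014  0.0011 -1.    ] Y [-0.034  -0.9994 -0.0011] F [ 0.19  0.34 -0.32] M [-0.05 -0.    0.01] w 0.08496912320179437 t 3.275 q [-0.31  0.27  2.03  0.    0.84  1.29]
```

>>> {"name": "move_arm", "arguments": {"xyz": [[-6,-0.8,-1.3],[0,0,0],[0,0,0],[0,0,0],[0,0,0],[0,0,0],[0,0,0],[0,0,0],[0,0,0],[0,0,0]], "twist": [[0,0,0],[0,0,0],[0,0,0],[0,0,0],[0,0,0],[0,0,0],[0,0,0],[0,0,0],[0,0,0],[0,0,0]], "hand": [60,45,32,26,24,10,10,10,10,10], "squeeze": 100}}

```text
clock: 4.53
tcp_pos: [0.4627, -0.0246, 0.0191]
ee_rot: [0.709, -0.012, -0.705, -0.012]
contact_force: [-0.3, -0.1, 1.6]
gripper_width: 0.0205
```

```bash
python3 - <<'E'
from h import *
plan([.461,-.0242,.017],-.032,1)
E
```

```text
[2.1, -0.3, 1.7] [-0.1, -0.27, 0.0]
tcp [ 0.4627 -0.0246  0.0191] tilt X [ 4.6e-03 -1.0e-04 -1.0e+00] Y [-3.380e-02 -9.994e-01 -1.000e-04] F [-0.3  -0.07  1.65] M [-0.04  0.05 -0.05] w 0.02053150998960098 t 4.525 q [-0.31  0.26  2.02  0.    0.86  1.29]
```

>>> {"name": "move_arm", "arguments": {"xyz": [[-5,0,0],[-8,0,0],[-12,0,0],[-15,0,0],[-15,0,0],[-15,0,0],[-15,0,0],[-15,0,0],[-12,0,0],[-8,0,0],[-3,0,0],[0,0,0]], "twist": [[0,0,0],[0,0,0],[0,0,0],[0,0,0],[0,0,0],[0,0,0],[0,0,0],[0,0,0],[0,0,0],[0,0,0],[0,0,0],[0,0,0]], "hand": [10,10,10,10,10,10,10,10,10,10,10,10]}}

```text
clock: 6.02
tcp_pos: [0.4602, -0.024, 0.15]
ee_rot: [0.707, -0.011, -0.707, -0.012]
contact_force: [-0.2, 0.5, -5.2]
gripper_width: 0.0201
```

```bash
python3 - <<'E'
from h import *
plan([.484,.314,.165],-.174,20)
s=snap('side','s2');c=snap('wrist','w2')
b=cv2.resize(s['frame'][150:300,190:360],None,fx=2.4,fy=2.4,interpolation=cv2.INTER_CUBIC)[:,:,::-1]
a=cv2.resize(c['frame'],None,fx=.7,fy=.7)[:,:,::-1]
m=np.zeros((360,800,3),np.uint8); m[:294,:392]=a; m[:360,392:]=b[:360,:408]
cv2.imwrite('pics/m2.png',m)
E
```

```text
[-0.7, -16.9, -0.6] [0.4, -0.0, 0.0]
[-0.7, -16.9, -0.5] [0.4, -0.0, 0.0]
[-0.7, -16.9, -0.4] [0.4, -0.0, 0.0]
[-0.7, -16.9, -0.3] [0.4, -0.0, 0.0]
[-0.7, -16.9, -0.1] [0.4, -0.0, 0.0]
[-0.7, -16.9, -0.0] [0.4, -0.0, 0.0]
[-0.7, -16.9, 0.1] [0.4, -0.0, 0.0]
[-0.7, -16.9, 0.2] [0.4, -0.0, 0.0]
[-0.7, -16.9, 0.3] [0.4, -0.0, 0.0]
[-0.7, -16.9, 0.4] [0.4, -0.0, 0.0]
[-0.7, -16.9, 0.6] [0.4, -0.0, 0.0]
[-0.7, -16.9, 0.7] [0.4, -0.0, 0.0]
[-0.7, -16.9, 0.8] [0.4, -0.0, 0.0]
[-0.7, -16.9, 0.9] [0.4, -0.0, 0.0]
[-0.7, -16.9, 1.0] [0.4, -0.0, 0.0]
[-0.7, -16.9, 1.2] [0.4, -0.0, 0.0]
[-0.7, -16.9, 1.3] [0.4, -0.0, 0.0]
[-0.7, -16.9, 1.4] [0.4, -0.0, 0.0]
[-0.7, -16.9, 1.5] [0.4, -0.0, 0.0]
[-0.7, -16.9, 1.6] [0.4, -0.0, 0.0]
tcp [ 0.4602 -0.024   0.15  ] tilt X [ 1.e-03  9.e-04 -1.e+00] Y [-0.0333 -0.9994 -0.001 ] F [-0.19  0.45 -5.16] M [-0.    0.43  0.01] w 0.020059149825762103 t 6.025 q [-0.31  0.02  1.96  0.    1.16  1.29]
```

View pics/m2.png

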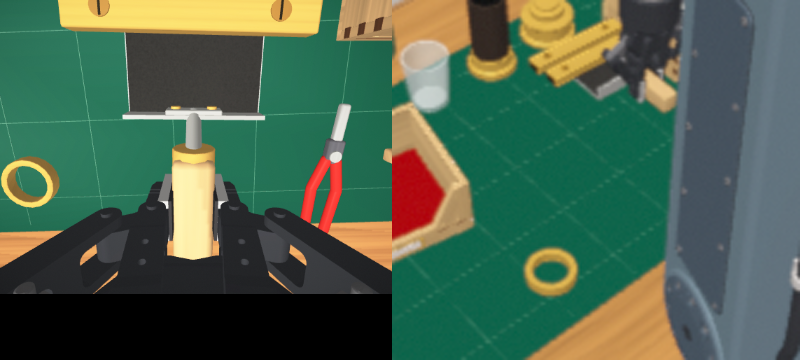

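```bash
python3 - <<'E'
from h import *
c=load('w2'); g=np.array([.4602-.0089,-.0237,.15+.0169]); 
P=dict(upL=(.05,.042,-.014),upR=(.05,-.042,-.014),upLb=(.05,.042,-.032),hf=(.034,0,.013),raTopRearL=(.1,.07,-.018),raTopRearR=(.1,-.07,-.018))
for pit in (0,2,4,6):
    R=Rn.from_euler('z',-.033)*Rn.from_euler('y',np.radians(pit))
    # rotate about grasp point = 9mm ahead of grip
    pv=np.array([.009,0,0])
    print(pit,{k:np.round(np.array(w2px(c,g+Rn.from_euler('z',-.033).apply(pv)+R.apply(np.array(v)-pv)))*.7) for k,v in P.items()})
E
```

```text
0 {'upL': array([120., 123.]), 'upR': array([265., 123.]), 'upLb': array([128., 118.]), 'hf': array([193., 166.]), 'raTopRearL': array([64., 30.]), 'raTopRearR': array([323.,  31.])}
2 {'upL': array([121., 123.]), 'upR': array([265., 124.]), 'upLb': array([129., 119.]), 'hf': array([193., 164.]), 'raTopRearL': array([67., 33.]), 'raTopRearR': array([319.,  33.])}
4 {'upL': array([122., 124.]), 'upR': array([264., 124.]), 'upLb': array([130., 121.]), 'hf': array([193., 163.]), 'raTopRearL': array([70., 35.]), 'raTopRearR': array([317.,  36.])}
6 {'upL': array([123., 124.]), 'upR': array([263., 125.]), 'upLb': array([130., 122.]), 'hf': array([193., 161.]), 'raTopRearL': array([72., 38.]), 'raTopRearR': array([314.,  38.])}
```

Picture m2: the shovel is held with both rails riding on it, upstand at about (194,117), sag of roughly 1–2°. Next I carry it over.

>>> {"name": "move_arm", "arguments": {"xyz": [[-0.7,-6,0],[-0.7,-12,-0.3],[-0.7,-17,-0.4],[-0.7,-18,-0.3],[-0.7,-18,-0.1],[-0.7,-18,0],[-0.7,-18,0.1],[-0.7,-18,0.2],[-0.7,-18,0.3],[-0.7,-18,0.4],[-0.7,-18,0.6],[-0.7,-18,0.7]], "twist": [[0.2,0.1,0],[0.3,0.1,0],[0.4,0.1,0],[0.4,0.1,0],[0.4,0.1,0],[0.4,0.1,0],[0.4,0.1,0],[0.4,0.1,0],[0.4,0.1,0],[0.4,0.1,0],[0.4,0,0],[0.4,0,0]], "hand": [10,10,10,10,10,10,10,10,10,10,10,10]}}

```text
clock: 7.62
tcp_pos: [0.4691, 0.1877, 0.1561]
ee_rot: [0.71, -0.039, -0.702, -0.043]
contact_force: [0.1, 1.0, -4.3]
gripper_width: 0.0209
```

```bash
python3 - <<'E'
from h import *
plan([.4817,.3146,.165],-.174,9,pitch=.02)
E
```

```text
[-0.9, -14.2, 0.2] [0.37, 0.06, 0.04]
[-0.9, -14.2, 0.3] [0.37, 0.06, 0.04]
[-0.9, -14.2, 0.4] [0.37, 0.06, 0.04]
[-0.9, -14.2, 0.5] [0.37, 0.06, 0.04]
[-1.0, -14.2, 0.6] [0.37, 0.06, 0.04]
[-1.0, -14.2, 0.7] [0.37, 0.06, 0.04]
[-1.0, -14.2, 0.8] [0.37, 0.06, 0.04]
[-1.0, -14.1, 0.9] [0.37, 0.06, 0.04]
[-1.0, -14.1, 1.0] [0.37, 0.06, 0.04]
tcp [0.4691 0.1877 0.1561] tilt X [ 0.0119  0.0048 -0.9999] Y [-0.1155 -0.9933 -0.0061] F [ 0.07  0.95 -4.35] M [ 0.02  0.37 -0.06] w 0.020854806186076626 t 7.625 q [0.14 0.1  1.86 0.   1.17 1.83]
```

>>> {"name": "move_arm", "arguments": {"xyz": [[-0.9,-16,0.2],[-0.9,-16,0.3],[-0.9,-16,0.4],[-0.9,-16,0.5],[-0.9,-15,0.6],[-0.9,-14,0.7],[-0.9,-12,0.8],[-0.9,-9,0.9],[-0.9,-6,1],[0,-2,0],[0,0,0]], "twist": [[0.4,0.1,0],[0.4,0.1,0],[0.4,0.1,0],[0.4,0.1,0],[0.4,0.1,0],[0.4,0.1,0],[0.4,0,0],[0.4,0,0],[0.3,0,0],[0,0,0],[0,0,0]], "hand": [10,10,10,10,10,10,10,10,10,10,10]}}

```text
clock: 9.0
tcp_pos: [0.477, 0.3207, 0.1634]
ee_rot: [0.71, -0.06, -0.698, -0.065]
contact_force: [-0.7, 0.1, -4.2]
gripper_width: 0.0206
```

```bash
python3 - <<'E'
from h import *
plan([.4817,.3146,.165],-.174,1,pitch=.02)
c=snap('wrist','w3');t=snap('top','t3')
a=c['frame'][:300]
b=cv2.resize(t['frame'][115:250,125:260],(300,300),interpolation=cv2.INTER_CUBIC)
cv2.imwrite('pics/m3.png',np.hstack([cv2.resize(a,(500,268)),cv2.resize(b,(268,268))])[:,:,::-1])
E
```

```text
[-1.5, 5.2, -5.8] [-0.2, 0.19, 0.47]
tcp [0.477  0.3207 0.1634] tilt X [ 0.0179  0.0052 -0.9998] Y [-0.1764 -0.9843 -0.0083] F [-0.66  0.07 -4.24] M [0.06 0.42 0.01] w 0.020621183562870245 t 9.0 q [ 0.39  0.24  1.68 -0.    1.2   2.14]
```

View pics/w3.png

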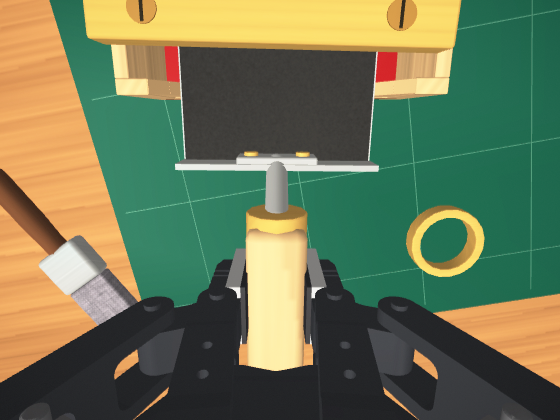

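The wrist view shows the red bin's front corners at about (114,97) and (450,93), with upstand ends at (176,166) and (378,169). I'll turn these into positions.

```bash
python3 - <<'E'
from h import *
c=load('w3')
a=px2w(c,114,97,.085);b=px2w(c,450,93,.085);print(a,b,np.linalg.norm(a-b),np.degrees(np.arctan2((a-b)[1],(a-b)[0]))-90)
m=(a+b)/2;th=np.radians(-10);ux=np.array([np.cos(th),np.sin(th)]);print('rim est',m[:2]+.0045*ux)
# predicted model corners
B=np.array([.6344,.2877])
for y in(.1,-.1): print(w2px(c,[*(B-.085*ux+y*np.array([-ux[1],ux[0]])),.085]))
# shovel lateral: upstand top ends
z=.1634+.0169-.036+.02
p=px2w(c,176,165,z);q=px2w(c,378,168,z);print(p,q,np.linalg.norm(p-q),np.degrees(np.arctan2((p-q)[1],(p-q)[0]))-90)
s=(p+q)/2; d=s[:2]-(m[:2]+.0045*ux); print('upstand mid rel rim in bin axes',d@ux,d@np.array([-ux[1],ux[0]]))
E
```

```text
[0.56816786 0.40480071 0.085     ] [0.53490441 0.20401046 0.085     ] 0.20352685334806198 -9.406343008099327
rim est [0.55596777 0.30362417]
(np.float64(120.15443514162922), np.float64(96.03047234136949))
(np.float64(450.1843042256969), np.float64(95.68636255445993))
[0.52852295 0.3530308  0.1643    ] [0.51290728 0.27143733 0.1643    ] 0.08307432635808654 -10.834473608806732
upstand mid rel rim in bin axes -0.03621218643917088 0.0023575349041899158
```

>>> {"name": "move_arm", "arguments": {"xyz": [[4,1,-4],[10,1,-4],[13,0,-1],[13,0,0],[13,0,0],[13,0,0],[11,0,0],[8,0,0],[4,0,0],[0,0,0]], "twist": [[-0.3,0.1,0.3],[-0.2,0,0.2],[0,0,0],[0,0,0],[0,0,0],[0,0,0],[0,0,0],[0,0,0],[0,0,0],[0,0,0]], "hand": [10,10,10,10,10,10,10,10,10,10]}}

```text
clock: 10.35
tcp_pos: [0.487, 0.3153, 0.0668]
ee_rot: [0.71, -0.061, -0.699, -0.058]
contact_force: [0.3, -0.3, -4.4]
gripper_width: 0.0205
```

```bash
python3 - <<'E'
from h import *
plan([.4858,.317,.055],-.172,2,pitch=.02)
c=snap('wrist','w4');s=snap('side','s4')
b=cv2.resize(s['frame'][175:285,115:255],None,fx=3,fy=3,interpolation=cv2.INTER_CUBIC)
a=cv2.resize(c['frame'][:330],(380,224));m=np.zeros((330,800,3),np.uint8);m[:224,:380]=a;m[:,380:]=b[:330,:420]
cv2.imwrite('pics/m4.png',m[:,:,::-1])
E
```

```text
[5.9, -0.7, 0.9] [0.08, 0.1, -0.08]
[5.9, -0.7, 0.9] [0.08, 0.1, -0.08]
tcp [0.487  0.3153 0.0668] tilt X [ 0.0157 -0.0055 -0.9999] Y [-0.1685 -0.9857  0.0028] F [ 0.29 -0.25 -4.4 ] M [0.09 0.4  0.03] w 0.020542956217732406 t 10.35 q [ 0.38  0.38  1.72 -0.01  1.03  2.12]
```

View pics/m4.png

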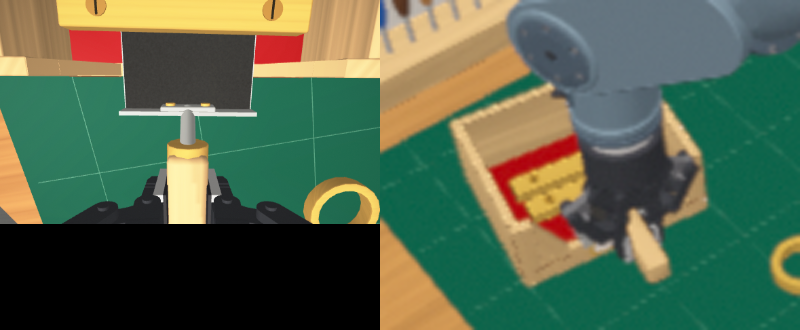

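Picture m4: the blade is centred in the scoop (about 50 px gap each side) and both rails are inside the front wall. I lower gently to contact.

>>> {"name": "move_arm", "arguments": {"xyz": [[5,0,0],[5,0,0],[4,0,0],[1,0,0]], "twist": [[0,0,0],[0,0,0],[0,0,0],[0,0,0]], "hand": [10,10,10,10]}}

```text
clock: 10.95
tcp_pos: [0.4883, 0.3157, 0.0523]
ee_rot: [0.711, -0.061, -0.698, -0.059]
contact_force: [0.1, 0.6, -3.5]
gripper_width: 0.0203
```

>>> {"name": "move_arm", "arguments": {"xyz": [[1,0,0]], "twist": [[0,0,0]], "hand": [10]}}

```text
clock: 11.08
tcp_pos: [0.4884, 0.3156, 0.0512]
ee_rot: [0.711, -0.061, -0.698, -0.059]
contact_force: [0.2, 0.5, -4.5]
gripper_width: 0.0205
```

>>> {"name": "move_arm", "arguments": {"xyz": [[1.5,0,0],[1,0,0]], "twist": [[0,0,0],[0,0,0]], "hand": [10,10]}}

```text
clock: 11.32
tcp_pos: [0.4885, 0.3157, 0.0486]
ee_rot: [0.711, -0.061, -0.698, -0.059]
contact_force: [-0.2, 0.7, -4.1]
gripper_width: 0.0208
```

>>> {"name": "move_arm", "arguments": {"xyz": [[1,0,0],[0.5,0,0]], "twist": [[0,0,0],[0,0,0]], "hand": [10,10]}}

```text
clock: 11.58
tcp_pos: [0.4886, 0.3157, 0.0471]
ee_rot: [0.711, -0.061, -0.698, -0.059]
contact_force: [0.5, -0.7, -3.3]
gripper_width: 0.0208
```

```bash
python3 - <<'E'
from h import *
plan([.4858,.317,.047],-.172,1,pitch=.02)
E
```

```text
[0.0, -0.8, 3.0] [0.16, 0.05, -0.06]
tcp [0.4886 0.3157 0.0471] tilt X [ 0.0186 -0.0044 -0.9998] Y [-0.1684 -0.9857  0.0012] F [ 0.48 -0.74 -3.25] M [0.09 0.36 0.02] w 0.020776604989604253 t 11.575 q [ 0.38  0.42  1.72 -0.01  0.99  2.12]
```

>>> {"name": "move_arm", "arguments": {"xyz": [[1,0,0],[0.5,0,0]], "twist": [[0,0,0],[0,0,0]], "hand": [10,10]}}

```text
clock: 11.82
tcp_pos: [0.4886, 0.3158, 0.0463]
ee_rot: [0.711, -0.061, -0.698, -0.059]
contact_force: [-4.0, -1.0, 3.4]
gripper_width: 0.0205
```

```bash
python3 - <<'E'
from h import *
s=observe();print(s['tcp_pos'],s['contact_force'],s['moment'])
E
```

```text
[0.4886094  0.31577565 0.04626076] [-3.97415238 -0.9722153   3.44761636] [-0.16565145  0.69862464 -0.07187279]
```

>>> {"name": "move_arm", "arguments": {"xyz": [[1,0,0],[0.5,0,0]], "twist": [[0,0,0],[0,0,0]], "hand": [10,10]}}

```text
clock: 12.08
tcp_pos: [0.4885, 0.3158, 0.0462]
ee_rot: [0.711, -0.061, -0.698, -0.059]
contact_force: [-4.6, -1.4, 3.2]
gripper_width: 0.0206
```

```bash
python3 - <<'E'
from h import *
s=observe();print(s['tcp_pos'],s['contact_force'],s['moment'])
E
```

```text
[0.48853254 0.31579693 0.04620436] [-4.55353418 -1.44482626  3.23391246] [-0.23086666  0.6062217  -0.11183534]
```

Contact came at z = 0.0462 with a press of about 7 N. Drawing back in small steps, with the force checked at each.

>>> {"name": "move_arm", "arguments": {"xyz": [[0.5,0,3],[0.5,0,5],[0.5,0,5]], "twist": [[0,0,0],[0,0,0],[0,0,0]], "hand": [10,10,10]}}

```text
clock: 12.45
tcp_pos: [0.4782, 0.3185, 0.0456]
ee_rot: [0.713, -0.06, -0.696, -0.059]
contact_force: [2.7, -1.1, -0.2]
gripper_width: 0.0207
```

```bash
python3 - <<'E'
from h import *
plan([.4858,.317,.047],-.172,1,pitch=.02)
E
```

```text
[-1.2, 0.2, -7.8] [0.17, -0.3, 0.07]
tcp [0.4782 0.3185 0.0456] tilt X [ 0.0251 -0.0031 -0.9997] Y [-0.1683 -0.9857 -0.0011] F [ 2.71 -1.1  -0.24] M [-0.16 -0.32  0.04] w 0.02071312378737804 t 12.45 q [ 0.39  0.4   1.75 -0.02  0.97  2.14]
```

>>> {"name": "move_arm", "arguments": {"xyz": [[0.7,0,5],[0.7,0,5],[0.6,0,5]], "twist": [[0,-0.1,0],[0,-0.1,0],[0,-0.1,0]], "hand": [10,10,10]}}

```text
clock: 12.82
tcp_pos: [0.4655, 0.3218, 0.0449]
ee_rot: [0.714, -0.059, -0.695, -0.06]
contact_force: [4.7, -1.9, 1.9]
gripper_width: 0.0208
```

```bash
python3 - <<'E'
from h import *
plan([.4858,.317,.047],-.172,1,pitch=.02)
E
```

```text
[-1.6, 1.3, -20.9] [0.21, -0.36, 0.2]
tcp [0.4655 0.3218 0.0449] tilt X [ 0.0265 -0.001  -0.9996] Y [-0.1675 -0.9859 -0.0034] F [ 4.73 -1.92  1.94] M [-0.51 -0.97  0.07] w 0.02080198823329066 t 12.825 q [ 0.4   0.39  1.77 -0.01  0.96  2.15]
```

>>> {"name": "move_arm", "arguments": {"xyz": [[0.7,0.5,5],[0.7,0.5,5],[0.6,0.5,5]], "twist": [[0.1,-0.2,0.1],[0,-0.1,0],[0,-0.1,0]], "hand": [10,10,10]}}

```text
clock: 13.2
tcp_pos: [0.4532, 0.3237, 0.0444]
ee_rot: [0.714, -0.059, -0.695, -0.061]
contact_force: [6.6, -0.0, 1.7]
gripper_width: 0.0204
```

```bash
python3 - <<'E'
from h import *
plan([.4858,.317,.047],-.172,1,pitch=.02)
c=snap('wrist','w5');s=snap('side','s5')
b=cv2.resize(s['frame'][175:285,115:255],None,fx=3,fy=3,interpolation=cv2.INTER_CUBIC)
a=cv2.resize(c['frame'][:330],(380,224));m=np.zeros((330,800,3),np.uint8);m[:224,:380]=a;m[:,380:]=b[:330,:420]
cv2.imwrite('pics/m5.png',m[:,:,::-1])
E
```

```text
[-1.7, 1.1, -33.3] [0.13, -0.36, 0.28]
tcp [0.4532 0.3237 0.0444] tilt X [ 2.660e-02  3.000e-04 -9.996e-01] Y [-0.1688 -0.9856 -0.0048] F [ 6.62 -0.04  1.67] M [-0.5  -1.33  0.04] w 0.02040966831804044 t 13.2 q [ 0.41  0.37  1.79 -0.01  0.95  2.16]
```

View pics/m5.png

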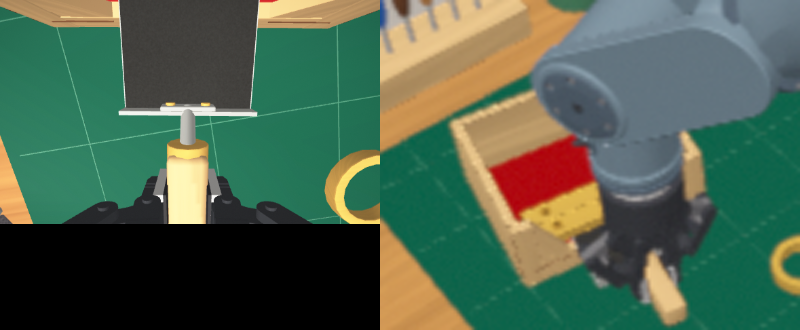

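Picture m5: the rails are held against the inside of the scoop at about (560,205) while the blade slides out.

>>> {"name": "move_arm", "arguments": {"xyz": [[0.7,0.4,5],[0.7,0.4,5],[0.6,0.4,5],[0.6,0.4,5]], "twist": [[0,-0.2,0.1],[0,-0.1,0.1],[0,-0.1,0],[0,-0.1,0]], "hand": [10,10,10,10]}}

```text
clock: 13.8
tcp_pos: [0.437, 0.3263, 0.0438]
ee_rot: [0.714, -0.059, -0.695, -0.061]
contact_force: [6.9, -1.5, 1.6]
gripper_width: 0.0206
```

```bash
python3 - <<'E'
from h import *
plan([.4858,.317,.047],-.172,1,pitch=.02)
E
```

```text
[-1.8, 0.9, -49.8] [0.14, -0.37, 0.28]
tcp [0.437  0.3263 0.0438] tilt X [ 2.690e-02  3.000e-04 -9.996e-01] Y [-0.1686 -0.9857 -0.0048] F [ 6.86 -1.53  1.62] M [-0.64 -1.43  0.05] w 0.02059698835665264 t 13.8 q [ 0.43  0.35  1.82 -0.01  0.94  2.18]
```

>>> {"name": "move_arm", "arguments": {"xyz": [[0.6,0.3,5],[0.6,0.3,5],[0.6,0.3,5],[0.5,0.3,4]], "twist": [[0,-0.1,0.1],[0,-0.1,0.1],[0,-0.1,0],[0,-0.1,0]], "hand": [10,10,10,10]}}

```text
clock: 14.3
tcp_pos: [0.4197, 0.3291, 0.0427]
ee_rot: [0.713, -0.059, -0.696, -0.06]
contact_force: [4.8, -1.6, 4.4]
gripper_width: 0.0203
```

```bash
python3 - <<'E'
from h import *
plan([.4858,.317,.047],-.172,1,pitch=.02)
c=snap('wrist','w6');s=snap('side','s6')
b=cv2.resize(s['frame'][175:285,115:255],None,fx=3,fy=3,interpolation=cv2.INTER_CUBIC)
a=cv2.resize(c['frame'][:330],(380,224));m=np.zeros((330,800,3),np.uint8);m[:224,:380]=a;m[:,380:]=b[:330,:420]
cv2.imwrite('pics/m6.png',m[:,:,::-1])
E
```

```text
[-2.7, 0.8, -67.3] [0.17, -0.28, 0.21]
tcp [0.4197 0.3291 0.0427] tilt X [ 2.520e-02 -7.000e-04 -9.997e-01] Y [-0.1682 -0.9858 -0.0035] F [ 4.81 -1.56  4.36] M [-0.61 -1.59  0.02] w 0.020267807075681925 t 14.3 q [ 0.45  0.33  1.85 -0.01  0.93  2.2 ]
```

View pics/m6.png

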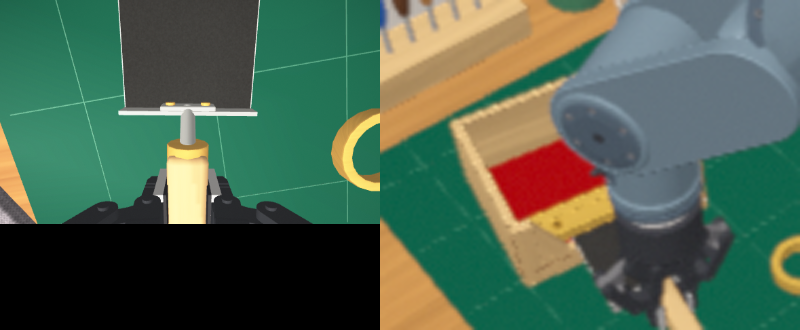

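>>> {"name": "move_arm", "arguments": {"xyz": [[0.5,0.2,5],[0.5,0.2,4],[0.3,0.2,4],[0,0,4],[0,0,4]], "twist": [[0,-0.1,0.1],[0,-0.1,0],[0,-0.1,0],[0,0,0],[0,0,0]], "hand": [10,10,10,10,10]}}

```text
clock: 15.02
tcp_pos: [0.3978, 0.3325, 0.0413]
ee_rot: [0.711, -0.06, -0.698, -0.06]
contact_force: [-0.3, 0.3, -1.9]
gripper_width: 0.0208
```

```bash
python3 - <<'E'
from h import *
plan([.4858,.317,.047],-.172,1,pitch=.02)
s=snap('side','s7')
E
```

```text
[-4.0, 0.5, -89.5] [0.14, 0.05, 0.12]
tcp [0.3978 0.3325 0.0413] tilt X [ 0.0192 -0.0012 -0.9998] Y [-0.1687 -0.9857 -0.0021] F [-0.25  0.31 -1.9 ] M [ 0.03  0.3  -0.04] w 0.02081352134274858 t 15.025 q [ 0.47  0.31  1.89 -0.01  0.93  2.22]
```

>>> {"name": "move_arm", "arguments": {"xyz": [[0,0,8],[-4,0,12],[-12,0,6],[-20,0,0],[-25,0,0],[-22,0,0],[-12,0,0],[-4,0,0]], "twist": [[0,0,0],[0,0,0],[0,0,0],[0,0,0],[0,0,0],[0,0,0],[0,0,0],[0,0,0]], "hand": [10,10,10,10,10,10,10,10]}}

```text
clock: 16.08
tcp_pos: [0.3584, 0.3359, 0.1403]
ee_rot: [0.705, -0.062, -0.704, -0.057]
contact_force: [0.3, -0.1, -2.8]
gripper_width: 0.0205
```

```bash
python3 - <<'E'
from h import *
plan([.4608,-.0242,.145],-.033,12,pitch=.02)
t=snap('top','t8')
cv2.imwrite('pics/m8.png',cv2.resize(t['frame'][110:260,110:310],None,fx=3,fy=3,interpolation=cv2.INTER_CUBIC)[:,:,::-1])
E
```

```text
[-0.2, 28.2, -13.4] [-0.65, 0.09, -0.04]
[-0.2, 28.3, -13.1] [-0.65, 0.09, -0.04]
[-0.2, 28.4, -12.8] [-0.65, 0.09, -0.04]
[-0.2, 28.6, -12.5] [-0.65, 0.09, -0.04]
[-0.2, 28.7, -12.2] [-0.65, 0.09, -0.04]
[-0.2, 28.9, -11.8] [-0.65, 0.09, -0.04]
[-0.2, 29.0, -11.5] [-0.65, 0.09, -0.04]
[-0.2, 29.1, -11.2] [-0.65, 0.09, -0.04]
[-0.2, 29.2, -10.9] [-0.65, 0.09, -0.04]
[-0.2, 29.4, -10.5] [-0.65, 0.09, -0.04]
[-0.2, 29.5, -10.2] [-0.65, 0.09, -0.04]
[-0.2, 29.6, -9.9] [-0.65, 0.09, -0.04]
tcp [0.3584 0.3359 0.1403] tilt X [ 0.0012 -0.0068 -1.    ] Y [-0.1676 -0.9858  0.0065] F [ 0.32 -0.1  -2.78] M [0.08 0.22 0.06] w 0.020454771117600957 t 16.075 q [ 0.52  0.1   1.89 -0.01  1.15  2.26]
```

View pics/m8.png

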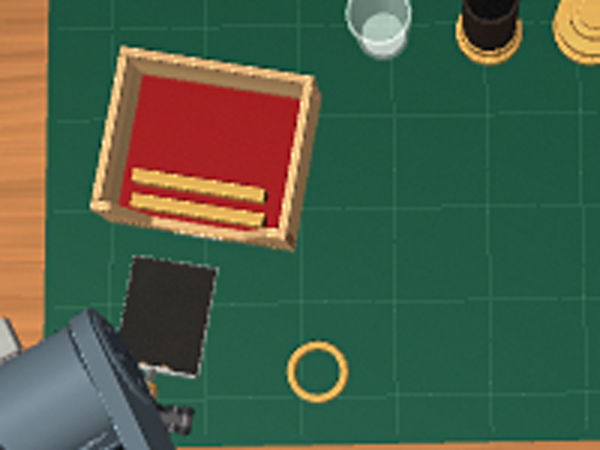

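Picture m8: both rails lie in the red bin at about (199,185) and (199,210). The blade is empty at (167,315), and the ring, jar and burner look undisturbed. I'll return the shovel to its free starting spot.

>>> {"name": "move_arm", "arguments": {"xyz": [[0,12,-6],[0,24,-12],[0,30,-13],[0,32,-13],[0,32,-12],[0,32,-12],[0,32,-12],[0,32,-12],[0,32,-12],[0,30,-11],[0,25,-9],[0,12,-4]], "twist": [[-0.7,0.1,0],[-0.7,0.1,0],[-0.7,0.1,0],[-0.7,0.1,0],[-0.7,0.1,0],[-0.7,0.1,0],[-0.7,0.1,0],[-0.7,0.1,0],[-0.7,0.1,0],[-0.7,0.1,0],[-0.6,0,0],[-0.3,0,0]], "hand": [10,10,10,10,10,10,10,10,10,10,10,10]}}

```text
clock: 17.62
tcp_pos: [0.4484, -0.0108, 0.1342]
ee_rot: [0.707, -0.012, -0.707, -0.005]
contact_force: [0.6, 0.5, -3.0]
gripper_width: 0.0208
```

```bash
python3 - <<'E'
from h import *
plan([.4608,-.0242,.05],-.033,8,pitch=.0)
E
```

```text
[10.5, 1.5, -1.6] [0.07, -0.0, -0.07]
[10.5, 1.5, -1.6] [0.07, -0.0, -0.07]
[10.5, 1.6, -1.6] [0.07, -0.0, -0.07]
[10.5, 1.6, -1.6] [0.07, -0.0, -0.07]
[10.5, 1.6, -1.6] [0.07, -0.0, -0.07]
[10.5, 1.6, -1.6] [0.07, -0.0, -0.07]
[10.5, 1.6, -1.6] [0.07, -0.0, -0.07]
[10.5, 1.6, -1.6] [0.07, -0.0, -0.07]
tcp [ 0.4484 -0.0108  0.1342] tilt X [ 4.000e-04 -1.020e-02 -9.999e-01] Y [-0.0237 -0.9997  0.0102] F [ 0.62  0.46 -3.03] M [ 0.06  0.26 -0.01] w 0.02081862472786655 t 17.625 q [-0.28  0.01  2.   -0.01  1.12  1.32]
```

>>> {"name": "move_arm", "arguments": {"xyz": [[8,2,-2],[13,2,-2],[14,2,-2],[14,2,-2],[14,1,-1],[13,1,-1],[10,0,0],[6,0,0],[3,0,0],[0,0,0]], "twist": [[0.1,0,-0.1],[0.1,0,-0.1],[0.1,0,-0.1],[0,0,-0.1],[0,0,-0.1],[0,0,-0.1],[0,0,0],[0,0,0],[0,0,0],[0,0,0]], "hand": [10,10,10,10,10,10,10,10,10,10]}}

```text
clock: 18.88
tcp_pos: [0.4564, -0.0193, 0.0304]
ee_rot: [-0.706, 0.009, 0.708, 0.011]
contact_force: [0.0, -0.6, -2.6]
gripper_width: 0.0203
```

```bash
python3 - <<'E'
from h import *
plan([.4608,-.0242,.022],-.033,1,pitch=.0)
s=snap('side','s9')
cv2.imwrite('pics/m9.png',cv2.resize(s['frame'][130:270,200:350],None,fx=4,fy=4,interpolation=cv2.INTER_CUBIC)[:,:,::-1])
E
```

```text
[8.4, 4.8, -4.5] [0.29, 0.22, 0.17]
tcp [ 0.4564 -0.0193  0.0304] tilt X [-0.0038  0.0031 -1.    ] Y [-0.028  -0.9996 -0.003 ] F [ 0.02 -0.58 -2.63] M [-0.01  0.18 -0.02] w 0.020253281750073845 t 18.875 q [-0.3   0.23  2.03  0.    0.89  1.29]
```

View pics/m9.png

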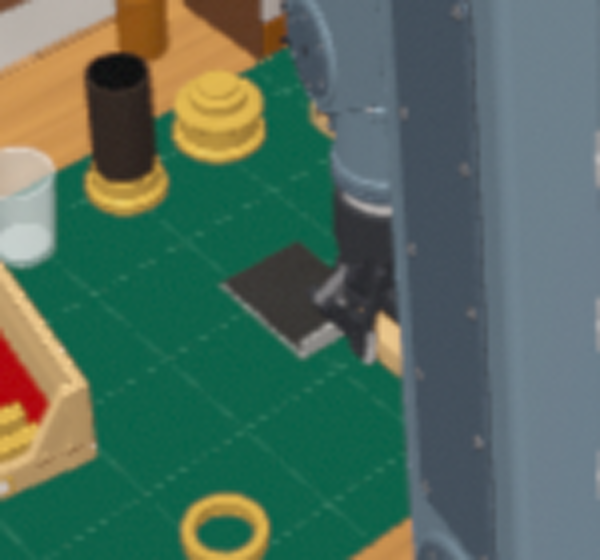

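The blade at (290,295) is just above clear bench. I lower to contact.

>>> {"name": "move_arm", "arguments": {"xyz": [[3,0,0],[2.5,0,0],[1.5,0,0]], "twist": [[0,0.1,0],[0,0.1,0],[0,0,0]], "hand": [10,10,10]}}

```text
clock: 19.3
tcp_pos: [0.4574, -0.0196, 0.0241]
ee_rot: [0.708, -0.009, -0.706, -0.011]
contact_force: [-0.6, -0.0, -2.8]
gripper_width: 0.0206
```

>>> {"name": "move_arm", "arguments": {"xyz": [[1.5,0,0],[1,0,0]], "twist": [[0,0,0],[0,0,0]], "hand": [10,10]}}

```text
clock: 19.55
tcp_pos: [0.4575, -0.0196, 0.0215]
ee_rot: [0.708, -0.009, -0.706, -0.011]
contact_force: [0.7, 0.0, -2.4]
gripper_width: 0.0208
```

>>> {"name": "move_arm", "arguments": {"xyz": [[1,0,0],[0.5,0,0]], "twist": [[0,0,0],[0,0,0]], "hand": [10,10]}}

```text
clock: 19.8
tcp_pos: [0.4574, -0.0196, 0.0198]
ee_rot: [0.708, -0.009, -0.706, -0.011]
contact_force: [-0.7, 0.7, -1.8]
gripper_width: 0.0205
```

>>> {"name": "move_arm", "arguments": {"xyz": [[1,0,0],[0.5,0,0]], "twist": [[0,0,0],[0,0,0]], "hand": [10,10]}}

```text
clock: 20.05
tcp_pos: [0.4575, -0.0195, 0.0191]
ee_rot: [0.708, -0.009, -0.706, -0.011]
contact_force: [-5.1, 1.5, 8.6]
gripper_width: 0.0205
```

>>> {"name": "move_arm", "arguments": {"xyz": [[0.7,0,0],[0.5,0,0]], "twist": [[0,0,0],[0,0,0]], "hand": [10,10]}}

```text
clock: 20.3
tcp_pos: [0.4575, -0.0195, 0.0192]
ee_rot: [0.708, -0.009, -0.706, -0.01]
contact_force: [-3.7, 1.2, 3.9]
gripper_width: 0.0204
```

Contact came at z = 0.019, the same as at pick-up, so the shovel is down. I open the fingers and raise the arm.

>>> {"name": "move_arm", "arguments": {"xyz": [[0,0,0],[0,0,0],[0,0,0],[0,0,0],[0,0,0],[0,0,0]], "twist": [[0,0,0],[0,0,0],[0,0,0],[0,0,0],[0,0,0],[0,0,0]], "hand": [24,30,45,65,80,80], "squeeze": 20}}

```text
clock: 21.05
tcp_pos: [0.4591, -0.02, 0.0198]
ee_rot: [0.709, -0.009, -0.705, -0.01]
contact_force: [0.3, -0.6, 0.5]
gripper_width: 0.0799
```

>>> {"name": "move_arm", "arguments": {"xyz": [[-6,0,0],[-12,0,0],[-20,0,0],[-30,0,0],[-35,0,0],[-35,0,10],[-30,0,30],[-15,0,40],[-5,0,40],[0,0,25],[0,0,5],[0,0,0]], "twist": [[0,0,0],[0,0,0],[0,0,0],[0,0,0],[0,0,0],[0,0,0],[0,0,0],[0,0,0],[0,0,0],[0,0,0],[0,0,0],[0,0,0]], "hand": [80,80,80,80,80,80,80,80,80,80,80,80]}}

```text
clock: 22.55
tcp_pos: [0.306, -0.0165, 0.222]
ee_rot: [0.713, -0.011, -0.701, -0.008]
contact_force: [0.4, 0.2, -0.2]
gripper_width: 0.0798
```

```bash
python3 - <<'E'
from h import *
t=snap('top','t10');s=snap('side','s10')
a=cv2.resize(t['frame'][95:265,85:425],(800,400),interpolation=cv2.INTER_CUBIC)
b=cv2.resize(s['frame'][140:280,120:400],(400,200),interpolation=cv2.INTER_CUBIC)
m=np.zeros((600,800,3),np.uint8);m[:400]=a;m[400:,:400]=b
cv2.imwrite('pics/m10.png',m[:,:,::-1])
E
```

```text
(no output)
```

View pics/m10.png

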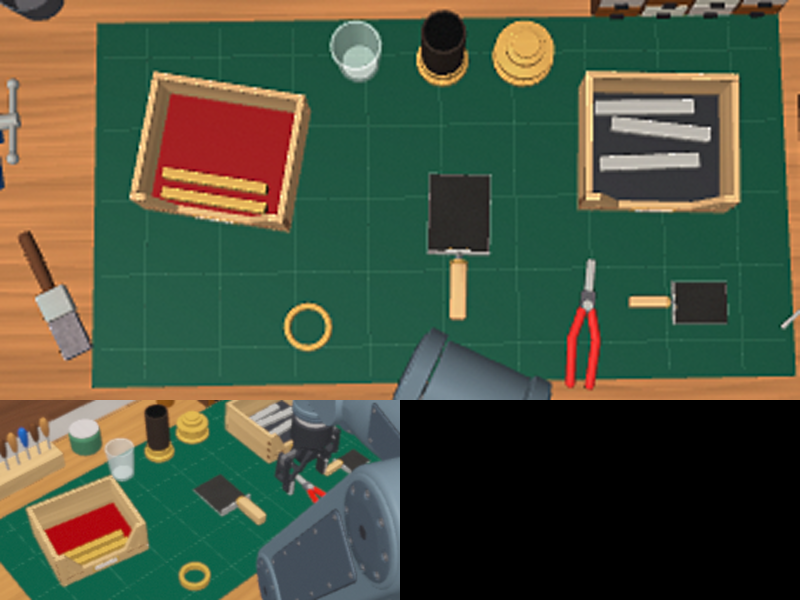

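Picture m10: both rails are in the red bin, at (214,181) and (214,201). The empty shovel lies flat at (458,215), clear of both bins. Nothing else appears moved, and the gripper is free.

```bash
python3 -c "
from h import *
print(hand_in())"
```

```text
the job is handed in; nothing more can be done
None
```

Both brass rails are in the red-lined bin. The empty shovel lies flat on the bench near its starting spot, clear of both bins, and the job is handed in.

- **How it went:** I gripped the handle at 100 N, carried the rails over level, and lowered the blade onto the low front rim behind them. The press was about 7 N at first contact. I drew the shovel straight back under about 4–9 N until the scoop had scraped both rails off. The fingers never touched the brass.
- **Last checks:** At about 22.7 s of the 54 s allowed, the final top and side pictures show both rails in the bin. The ring, jar, lamp tube, burner, pliers, brush, small shovel and steel bars look unmoved. I did not see the screwdriver, purple shovel and green bar fully at the end, but the arm went nowhere near them after its first pass. The arm stands free with near-zero force.
- **Small deviations:** The blade sagged by about 1–2° while loaded. The path strayed about 2 mm sideways during the first part of the draw, which I corrected on the way. No check failed.

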